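# Free the stave jig's stop and slide it to its far setting

### The arm

A 6-joint arm with a two-finger parallel gripper is mounted at the origin on the work surface. World frame = base frame: x ahead of the robot, y to its left, z up, the work surface at z = 0. Lengths are in m, angles in rad, forces in N, time in s.
With the tool pointing down it reaches from about 0.35 to 0.975 m from the base axis. Payload 4.9 kg.
Tool frame: the origin (TCP) lies at the very end of the fingers, on their centre line; the grasp point (between the pads) lies 19 mm behind it; z points along the fingers, y is the line along which they close (so a half turn about z gives the same grasp; the last joint's range is limited). The gripper opens to 85 mm and grips with 20 to 120 N. Pads are 22 mm wide; open, the fingers measure 114 mm over their backs; the gripper's body (76 mm by 85 mm) begins 54 mm behind the grasp point. The pads swing forward as they close: fully open they stand 13 mm farther back than shut.
Start: joints at [1.211, 0.053, 1.613, -0, 1.476, -0.119], TCP at [0.149, 0.607, 0.192] pointing down, gripper open.
Joint ranges: [-3.01, 3.01], [-1.01, 2.22], [0.06, 2.58], [-1.02, 4.17], [0.09, 2.62], [-3.14, 3.14]. Speed limits (rad/s): [2.57, 2.57, 3.14, 3.14, 3.14, 3.14].

### API

Orientations are given as a rotation vector (axis times angle).
In Python, from station import ctrl gives the robot as it stands.
- The arm moves only by the shell command python3 -m crank 'ROWS' [OPENING] [FORCE]. ROWS is text: rows parted by semicolons, each of 4 numbers parted by spaces: the shift along the world's x, y, z in units of 0.5 m (1.0 is 0.5 m), then the turn about the world's z in units of 90 degrees (1.0 is 90 degrees). In form: x y z turn; .... A call has exactly 5 rows; each row shifts and turns the commanded pose from where the row before left it; what a row does not reach is not made up. A row lasts 1/12 s, in which the tool goes at most 41.7 mm and 7.16 degrees, less where a joint would pass 70% of its speed; a pose out of reach is approached as far as the arm can. A call with a number of a shift or a turn outside -1 to 1 is refused whole. A call with a gripper value outside its range is refused whole. OPENING is the opening in per cent of the stroke, from 0 (shut) to 100 (fully open), set as the call begins (- or left out, the last holds). The fingers move at their own pace and stop on an object; FORCE is the grip in N (left out, the last holds). Time passes only in rows, so rows that do not move let the fingers close, or fill a call up. It gives the time, the measured TCP pose, the force, the opening and the grip force at its end, in the units of the state.
- ctrl.get_obs(): the state, without advancing time (a new reading comes with each control period).
- ctrl.get_image(name): name is "scene" or "top" or "wrist"; returns (picture, depth): 400x640x3 uint8, red, green, blue; 400x640 float32, m along the optical axis (not along the pixel's ray), 0 where there is no reading.
- ctrl.get_calibration(name): a dict with "fx", "fy", "cx", "cy" (pixels), "k1" (the pictures are not rectified: a ray, as slopes to the right and down, at radius r is drawn at 1 + k1 r^2 times it, then the intrinsics apply), "extrinsics" (4x4, takes a point from world to camera coordinates). Camera axes: x right, y down, z forward; pixel columns grow to the right and rows downward; lengths in m; the calibration is good to about 2 mm. A picture is of the moment at which its call begins: read the wrist's pose just before it. get_calibration takes no time and is no camera call; for the wrist camera it gives the pose at the moment of the call.
- ctrl.finish_job(): hands the job in; it is judged then, once.
The state is a dict: "t": time; "q": joint angles; "dq": joint speeds; "effort": joint torques, N m; "tool_pos": TCP position; "tool_rot": TCP orientation; "contact_force": force on the tool from outside, world axes, zero at the start; "wrist_torque": the same for the moment, N m; "opening": finger opening in m; "grip_force": force on a finger pad.
Only numpy, scipy, OpenCV 4.12 (cv2) and the standard library are available. Lean on these libraries where they do the work, as an engineer would, in place of code of your own. Each camera call takes 0.05 s, during which the arm holds its last target. There are 200 camera calls.

### The job

Set the jig with the red T-handle for the longest staves: pull its red handle up against the spring, turn it a quarter turn so that its cross-pin rests in the notch and the pin stays up, and only then slide the carriage with the wooden stop all the way to the yellow end plate. Leave the pin resting up, let go, and do not disturb the jig with the blue handle.

Things in the scene. Friction and masses are not known exactly. Their poses are not given: they have to be found in the camera images.
- red_handle (a point): Centre of the red T-handle bar: 60 mm long (own x), 16 wide (y), 20 tall; 86 mm above the bench with its spring pin down, 100 when at rest in the notch. Starts down, bar square to the rail. Pulls straight up 26 mm at most (6 N, at 20 mm 10 N); raised 19 mm or more it turns, up to 100 degrees either way. Grip across the 16 mm from above, fingertips higher than the steel saddle under it (top 58 mm).
- red_stop (a point): Centre of the wooden stop on the same carriage: block 60 mm (own x) by 30 (y, along the rail) by 50 tall, spanning 38 to 88 mm above the bench. The carriage slides along this +y, away from the handle, whose axis is 85 mm to -y. The carriage plate's top is at 38 mm and the yellow end plate's at 42 mm, so both 60 mm faces are free to grip from above or push; sliding takes 3 to 5 N.
- red_carriage (a joint): The red-handled carriage's place on its rail, m: 0 at the start, locked by the pin, 0.12 at the yellow end plate; it stays where left. The pin's steel cross-pin lies under the handle bar, parallel to it, in a slot of the saddle; with the bar turned 90 degrees either way (along the rail) and let down it drops into V notches that centre it within 15 degrees and hold it 14 mm up, carriage free.
- blue_handle (a point): Centre of the blue T-handle on the other jig, alike in all but the handle's colour, about 0.15 to 0.2 m nearer or farther from the robot. To be left alone.

How it is judged:
By the outcome, as a careful person would: the job done as asked, in the order asked, and still so for the second after the job is handed in, with the robot touching nothing.
It also fails if it takes over 51 s, if anything falls off the work surface, if the arm or the gripper's body presses on something with over 40 N, if the wrist force passes 120 N, or if a joint passes its speed limit or range.

## Working session

There is one attempt and no reset: what is moved stays moved. The work goes in short steps, Python scripts to look and compute and a shell command to move; the robot and the scene stay as the last step left them, time stands still between calls to the robot, and variables do not carry over. Pictures are saved under pics/ and viewed, at most 10 in all, crops included, and the job is handed in when it is done.

```bash
mkdir -p pics; cat > h.py <<'E'
import numpy as np, cv2
from station import ctrl
def ray(c,u,v):
    x,y=(u-c['cx'])/c['fx'],(v-c['cy'])/c['fy']
    a,b=x,y
    for _ in range(20):
        s=1+c['k1']*(a*a+b*b); a,b=x/s,y/s
    E=np.array(c['extrinsics']); R,t=E[:3,:3],E[:3,3]
    return -R.T@t, R.T@np.array([a,b,1.])
def onplane(c,u,v,z):
    o,d=ray(c,u,v); return o+d*(z-o[2])/d[2]
def depthpt(c,u,v,dep):
    o,d=ray(c,u,v); return o+d*dep
def mask(im,col):
    h=cv2.cvtColor(im,cv2.COLOR_RGB2HSV); H,S,V=cv2.split(h)
    m=(S>130)&(V>60)
    m&= {'red':(H<8)|(H>172),'blue':(H>100)&(H<130),'yellow':(H>20)&(H<35)}[col]
    return m.astype(np.uint8)
def blobs(m,amin=30):
    n,l,s,c=cv2.connectedComponentsWithStats(m); return [(i,s[i,4],c[i].round(1)) for i in range(1,n) if s[i,4]>amin],l
E
python3 - <<'E'
from h import *
print(ctrl.get_obs())
for n in ['top','scene']:
    c=ctrl.get_calibration(n); im,d=ctrl.get_image(n)
    cv2.imwrite(f'pics/{n}0.png',im[...,::-1]); np.savez(f'{n}0.npz',im=im,d=d)
    for k in ['red','blue','yellow']:
        b,l=blobs(mask(im,k))
        for i,a,ce in b: print(n,k,a,ce,onplane(c,*ce,{'yellow':.042}.get(k,.096)).round(4), cv2.minAreaRect(np.argwhere(l==i)[:,::-1].astype(np.float32)))
E
```

```text
{'t': 0.0, 'q': array([ 1.21099193e+00,  5.33627942e-02,  1.61428654e+00, -7.75244640e-06,
        1.47600967e+00, -1.18999119e-01]), 'dq': array([-0.00163306,  0.00132384, -0.00079786,  0.00031043, -0.00031301,
       -0.00115225]), 'effort': array([-8.97542814e-04, -3.93701792e+01, -3.70173562e+01, -2.12835416e-04,
        7.50994252e-03,  6.25903382e-06]), 'tool_pos': array([0.14880498, 0.6063029 , 0.19076388]), 'tool_rot': array([-0.3772835 , -3.11836821,  0.00315564]), 'contact_force': array([-0.13203912, -0.18292431, -0.59770864]), 'wrist_torque': array([-0.01326679,  0.0271829 ,  0.01451404]), 'grip_force': 0.0, 'opening': 0.08550882044465953}
top red 741 [504.9  92.2] [ 0.7297 -0.3877  0.096 ] ((504.8618469238281, 92.21011352539062), (56.14045715332031, 14.035114288330078), 3.5763344764709473)
top red 388 [358.1 142.6] [ 0.6447 -0.1368  0.096 ] ((358.0, 143.0), (36.0, 10.0), 90.0)
top blue 400 [349.9 252. ] [ 0.4685 -0.1178  0.096 ] ((350.0, 252.5), (37.0, 10.0), 90.0)
top yellow 374 [218.3 152.3] [0.6478 0.1027 0.042 ] ((218.91517639160156, 152.468994140625), (11.33823013305
[... 739 characters left out ...]
1.3461151123047), (47.981571197509766, 18.027755737304688), 33.6900634765625)
scene blue 480 [251.8 187.9] [ 0.4811 -0.1266  0.096 ] ((251.8518829345703, 187.52244567871094), (38.007110595703125, 14.829974174499512), 36.38435363769531)
scene yellow 323 [74.1 25.5] [-0.7836  0.1296  0.042 ] ((74.6711654663086, 25.250436782836914), (8.89441204071045, 67.1528091430664), 77.15229034423828)
scene yellow 470 [357.  159.8] [0.4986 0.1076 0.042 ] ((357.217041015625, 159.52423095703125), (40.96989440917969, 19.489595413208008), 42.397438049316406)
scene yellow 639 [430.7 202.2] [0.6645 0.0899 0.042 ] ((429.5601806640625, 202.31280517578125), (46.87567901611328, 22.935222625732422), 37.47617721557617)
```

View pics/top0.png

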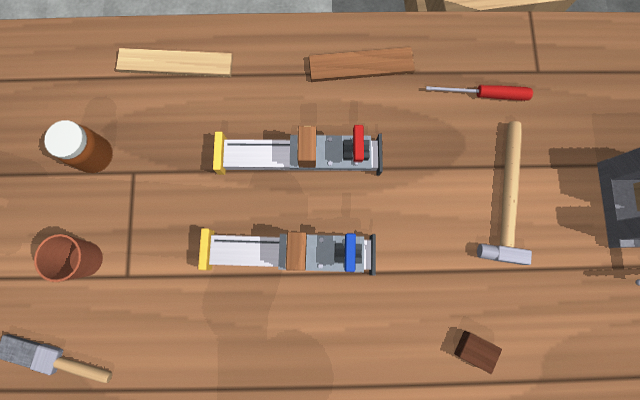

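View pics/scene0.png

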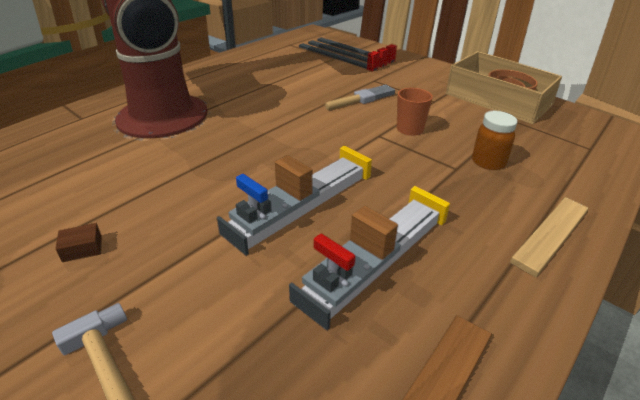

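The top view shows the red handle at (358,142), its stop at (307,145) and its yellow plate at (218,152). The blue jig lies nearer the robot. Next I refine these positions using depth.

```bash
python3 - <<'E'
from h import *
for n in ['top','scene']:
    c=ctrl.get_calibration(n); z=np.load(n+'0.npz'); im,d=z['im'],z['d']
    vv,uu=np.mgrid[0:400,0:640]
    o=None; E=np.array(c['extrinsics']); 
    p=cv2.undistortPoints(np.zeros((1,1,2),np.float32),np.eye(3),None) 
    P=np.zeros((400,640,3))
    x=(uu-c['cx'])/c['fx'];y=(vv-c['cy'])/c['fy'];a,b=x,y
    for _ in range(20): s=1+c['k1']*(a*a+b*b);a,b=x/s,y/s
    P=(np.stack([a*d,b*d,d],-1)-E[:3,3])@E[:3,:3]
    red=mask(im,'red')>0
    box=(abs(P[...,0]-.645)<.08)&(P[...,1]>-.2)&(P[...,1]<.15)&(d>0)
    def rep(name,m):
        q=P[m]; 
        if len(q)<5: print(n,name,'none');return
        r=cv2.minAreaRect((q[:,:2]*1000).astype(np.float32))
        print(n,name,len(q),'med z',np.median(q[:,2]).round(4),'mean',q[:,:2].mean(0).round(4),[np.round(t,1) for t in r])
    rep('redtop',red&box&(P[...,2]>.091)); rep('red all',red&box)
    rep('stop',box&~red&(P[...,2]>.083)&(P[...,2]<.095)&(P[...,1]>-.1)&(P[...,1]<0))
    rep('yellow',box&(mask(im,'yellow')>0)&(P[...,2]>.038))
E
```

```text
top redtop 351 med z 0.0952 mean [ 0.6454 -0.1376] [array([ 646.1, -137.7]), array([15.3, 59.5]), np.float64(87.7)]
top red all 387 med z 0.095 mean [ 0.6455 -0.1371] [array([ 663. , -140.2]), array([22.6, 95.1]), np.float64(80.6)]
top stop 645 med z 0.0874 mean [ 0.6475 -0.0525] [array([648.1, -51.9]), array([29.8, 59.8]), np.float64(89.0)]
top yellow 290 med z 0.0415 mean [0.6513 0.1045] [array([651.6, 104.9]), array([13.5, 67.9]), np.float64(88.7)]
scene redtop 491 med z 0.0961 mean [ 0.6507 -0.1407] [array([ 649.3, -139.3]), array([15.7, 60.1]), np.float64(88.4)]
scene red all 776 med z 0.0948 mean [ 0.652  -0.1424] [array([ 649.3, -137.6]), array([19.4, 60.1]), np.float64(88.1)]
scene stop 707 med z 0.0884 mean [ 0.6525 -0.0561] [array([650.7, -53.7]), array([59.8, 32.5]), np.float64(0.9)]
scene yellow 284 med z 0.0422 mean [0.6564 0.102 ] [array([654.8, 103.5]), array([16.8, 71. ]), np.float64(88.5)]
```

```bash
M="python3 -m crank"
python3 -m crank '0.02 -0.03 0 0; 0.03 -0.05 0 0.04; 0.04 -0.06 0 0.05; 0.04 -0.06 0 0.05; 0.04 -0.06 0 0' 100 60
python3 -m crank '0.04 -0.06 0 0; 0.04 -0.06 0 0; 0.04 -0.06 0 0; 0.04 -0.06 0 0; 0.04 -0.06 0 0'
python3 -m crank '0.04 -0.06 0 0; 0.04 -0.06 0 0; 0.04 -0.06 0 0; 0.04 -0.06 0 0; 0.04 -0.06 0 0'
python3 -m crank '0.04 -0.06 0 0; 0.04 -0.06 0 0; 0.04 -0.06 0 0; 0.04 -0.06 0 0; 0.04 -0.06 0 0'
python3 -m crank '0.04 -0.06 0 0; 0.04 -0.06 0 0; 0.04 -0.06 0 0; 0.03 -0.05 0 0; 0.02 -0.03 0 0'
python3 - <<'E'
from h import *
from scipy.spatial.transform import Rotation as R
o=ctrl.get_obs(); c=ctrl.get_calibration('wrist'); im,d=ctrl.get_image('wrist')
cv2.imwrite('pics/w1.png',im[...,::-1]); y=R.from_rotvec(o['tool_rot']).as_matrix()[:,1]
print(o['t'],o['tool_pos'],np.degrees(np.arctan2(y[1],y[0])),o['q'])
b,l=blobs(mask(im,'red'))
for i,a,ce in b: print(a,ce,onplane(c,*ce,.096),d[int(ce[1]),int(ce[0])])
E
```

```text
t: 0.52
tool_pos: [0.2342, 0.4754, 0.1913]
tool_rot: [-0.027, -3.141, 0.002]
contact_force: [1.2, -0.3, 0.8]
opening: 0.085
grip_force: 0.0
t: 0.93
tool_pos: [0.3344, 0.3253, 0.1916]
tool_rot: [-0.032, -3.141, 0.0]
contact_force: [0.9, 0.2, 0.5]
opening: 0.0853
grip_force: 0.0
t: 1.35
tool_pos: [0.4344, 0.1752, 0.1917]
tool_rot: [-0.033, -3.141, -0.0]
contact_force: [0.8, 0.6, 0.0]
opening: 0.0857
grip_force: 0.0
t: 1.77
tool_pos: [0.5344, 0.0252, 0.1915]
tool_rot: [-0.034, -3.141, -0.0]
contact_force: [-0.2, -0.3, 0.9]
opening: 0.0854
grip_force: 0.0
t: 2.18
tool_pos: [0.6197, -0.1059, 0.191]
tool_rot: [-0.036, -3.14, 0.001]
contact_force: [-0.6, 0.3, 0.4]
opening: 0.0854
grip_force: 0.0
2.1833 [ 0.61967634 -0.10589299  0.19102906] 88.67530241678398 [-2.87220661e-01  6.26150465e-02  1.60420751e+00 -6.56353542e-04
  1.47573239e+00 -1.83483383e+00]
1141 [283.2 217.3] [ 0.64422894 -0.13973568  0.096     ] 0.29316816
1553 [ 70.8 290.4] [ 0.71739452 -0.35892948  0.096     ] 0.39595345
```

View pics/w1.png

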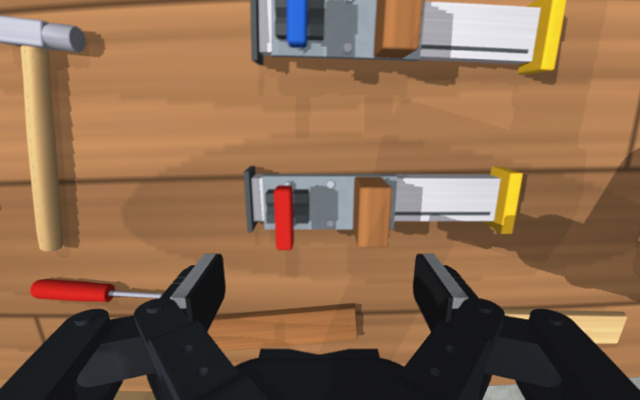

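```bash
python3 -m crank '0.026 -0.033 0 0; 0.027 -0.033 0 0; 0 0 -0.04 0; 0 0 -0.04 0; 0 0 -0.02 0' 60 60
python3 -m crank '0 0 -0.02 0; 0 0 -0.02 0; 0 0 -0.01 0; 0 0 0 0; 0 0 0 0'
python3 - <<'E'
from h import *
c=ctrl.get_calibration('wrist'); im,d=ctrl.get_image('wrist')
cv2.imwrite('pics/w2.png',im[...,::-1]); o=ctrl.get_obs(); print(o['tool_pos'],o['opening'])
b,l=blobs(mask(im,'red'))
for i,a,ce in b:
    p=np.argwhere(l==i)[:,::-1]; print(a,ce,onplane(c,*ce,.096),cv2.minAreaRect(p.astype(np.float32)))
E
```

```text
t: 2.65
tool_pos: [0.644, -0.1355, 0.1386]
tool_rot: [-0.033, -3.137, -0.002]
contact_force: [0.1, -0.3, -1.4]
opening: 0.0514
grip_force: 0.0
t: 3.07
tool_pos: [0.6457, -0.1359, 0.1173]
tool_rot: [0.032, 3.141, -0.0]
contact_force: [0.4, -0.0, 0.4]
opening: 0.0512
grip_force: 0.0
[ 0.64607618 -0.13606433  0.11800687] 0.05123022272438307
2019 [314.7 214.6] [ 0.64367189 -0.13933994  0.096     ] ((315.0, 214.5), (87.0, 24.0), 90.0)
2269 [ 45.1 304.7] [ 0.71166417 -0.34537558  0.096     ] ((46.95285415649414, 304.9305114746094), (95.64974975585938, 25.52583885192871), 4.513988018035889)
```

View pics/w2.png

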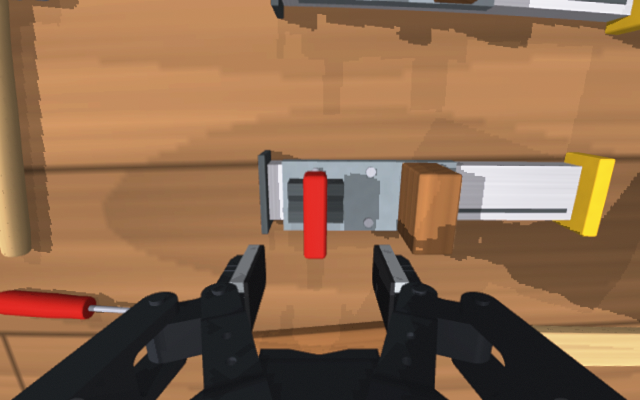

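```bash
python3 -m crank '0 -0.006 -0.02 0; 0 0 -0.03 0; 0 0 -0.03 0; 0 0 -0.02 0; 0 0 0 0'
python3 -m crank '0 0 0 0; 0 0 0 0; 0 0 0 0; 0 0 0 0; 0 0 0 0' 0 80
```

```text
t: 3.53
tool_pos: [0.6426, -0.1381, 0.0619]
tool_rot: [-0.033, -3.134, -0.004]
contact_force: [0.0, -0.0, -0.3]
opening: 0.0518
grip_force: 0.0
t: 3.95
tool_pos: [0.6461, -0.1392, 0.0679]
tool_rot: [0.033, 3.14, -0.001]
contact_force: [0.3, -0.3, 0.7]
opening: -0.0001
grip_force: 0.0
```

The fingers closed on nothing, so I'll look.

```bash
python3 - <<'E'
from h import *
print(ctrl.get_obs())
im,d=ctrl.get_image('wrist'); s,_=ctrl.get_image('scene')
s=cv2.resize(s[150:330,230:480],None,fx=2.2,fy=2.2)
w=cv2.resize(im[80:400,100:540],None,fx=.55*1.25,fy=.55*1.25)
H=max(s.shape[0],w.shape[0]); f=lambda a:cv2.copyMakeBorder(a,0,H-a.shape[0],0,0,0)
o=np.hstack([f(s),f(w)]); o=cv2.resize(o,None,fx=800/o.shape[1],fy=800/o.shape[1]); cv2.imwrite('pics/c3.png',o[...,::-1])
E
```

```text
{'t': 3.95, 'q': array([-3.24732123e-01,  2.34675567e-01,  1.62589707e+00, -9.98624590e-06,
        1.27953395e+00, -1.87463329e+00]), 'dq': array([ 0.0003793 ,  0.00337117,  0.00234842,  0.00028342,  0.00063853,
       -0.00141124]), 'effort': array([-4.10403780e-03, -4.46428692e+01, -3.44607711e+01, -2.83243280e-04,
       -4.27164181e-03,  1.08711154e-05]), 'tool_pos': array([ 0.64609894, -0.13922027,  0.06793107]), 'tool_rot': array([ 3.28022163e-02,  3.14001092e+00, -7.35580859e-04]), 'contact_force': array([ 0.33986125, -0.27589445,  0.74363112]), 'wrist_torque': array([ 0.00527285,  0.03521877, -0.00968004]), 'grip_force': 0.0, 'opening': -8.281481005053621e-05}
```

View pics/c3.png

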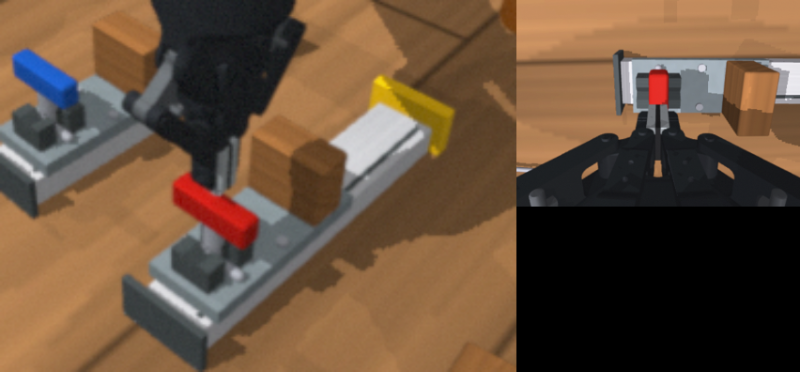

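```bash
python3 - <<'E'
from h import *
for n in ['wrist','scene','top']:
    c=ctrl.get_calibration(n); im,d=ctrl.get_image(n)
    vv,uu=np.mgrid[0:400,0:640]; E=np.array(c['extrinsics'])
    x=(uu-c['cx'])/c['fx'];y=(vv-c['cy'])/c['fy'];a,b=x,y
    for _ in range(20): s=1+c['k1']*(a*a+b*b);a,b=x/s,y/s
    P=(np.stack([a*d,b*d,d],-1)-E[:3,3])@E[:3,:3]
    box=(abs(P[...,0]-.646)<.07)&(abs(P[...,1]+.139)<.05)&(d>0)&(P[...,2]>.065)
    r=mask(im,'red')>0
    print(n,'cam',-E[:3,:3].T@E[:3,3])
    q=P[box&r]; print(' red',len(q),np.percentile(q,[2,50,98],axis=0).round(3).tolist())
    q=P[box&~r&(abs(P[...,1]+.139)<.02)]; print(' other',len(q))
    for lo in np.arange(.065,.16,.01):
        k=q[(q[:,2]>=lo)&(q[:,2]<lo+.01)]
        if len(k)>5: print('  z',lo.round(3),len(k),np.percentile(k[:,:2],[5,50,95],axis=0).round(3).tolist())
E
```

```text
wrist cam [ 0.57510651 -0.13835944  0.25036093]
 red 1612 [[0.617, -0.146, 0.083], [0.627, -0.139, 0.097], [0.641, -0.132, 0.098]]
 other 19001
  z 0.075 14 [[0.617, -0.146], [0.617, -0.141], [0.62, -0.131]]
  z 0.085 17 [[0.62, -0.147], [0.625, -0.147], [0.648, -0.132]]
  z 0.105 103 [[0.635, -0.15], [0.635, -0.14], [0.639, -0.131]]
  z 0.115 550 [[0.635, -0.152], [0.638, -0.14], [0.639, -0.128]]
  z 0.125 703 [[0.634, -0.152], [0.635, -0.14], [0.639, -0.128]]
  z 0.135 744 [[0.634, -0.151], [0.635, -0.14], [0.651, -0.129]]
  z 0.145 1517 [[0.632, -0.156], [0.635, -0.14], [0.653, -0.122]]
  z 0.155 2114 [[0.633, -0.154], [0.634, -0.137], [0.653, -0.12]]
scene cam [ 0.89584176 -0.45196606  0.48076166]
 red 4939 [[0.585, -0.184, 0.084], [0.674, -0.154, 0.346], [0.701, -0.108, 0.397]]
 other 5007
  z 0.065 45 [[0.644, -0.146], [0.652, -0.144], [0.655, -0.14]]
  z 0.075 21 [[0.625, -0.146], [0.649, -0.145], [0.679, -0.135]]
  z 0.095 9 [[0.659, -0.134], [0.668, -0.132], [0.678, -0.132]]
  z 0.105 33 [[0.652, -0.147], [0.657, -0.145], [0.659, -0.135]]
  z 0.115 123 [[0.643, -0.152], [0.654, -0.146], [0.659, -0.132]]
  z 0.125 141 [[0.643, -0.153], [0.654, -0.147], [0.659, -0.133]]
  z 0.135 108 [[0.651, -0.153], [0.657, -0.145], [0.659, -0.133]]
  z 0.145 94 [[0.654, -0.152], [0.659, -0.141], [0.661, -0.127]]
  z 0.155 230 [[0.639, -0.156], [0.657, -0.149], [0.66, -0.126]]
top cam [ 0.4440901  -0.05981431  0.7345826 ]
 red 7 [[0.596, -0.171, 0.377], [0.613, -0.135, 0.39], [0.619, -0.096, 0.426]]
 other 5125
```

```bash
python3 -m crank '0 0 0.04 0; 0 0 0.05 0; 0 0 0.03 0; 0 0 0 0; 0 0 0 0' 0
python3 - <<'E'
from h import *
print(ctrl.get_obs()['tool_pos'])
out=[]
for n in ['wrist','scene']:
    c=ctrl.get_calibration(n); im,d=ctrl.get_image(n); np.savez(n+'5.npz',im=im,d=d)
    vv,uu=np.mgrid[0:400,0:640]; E=np.array(c['extrinsics'])
    x=(uu-c['cx'])/c['fx'];y=(vv-c['cy'])/c['fy'];a,b=x,y
    for _ in range(20): s=1+c['k1']*(a*a+b*b);a,b=x/s,y/s
    P=(np.stack([a*d,b*d,d],-1)-E[:3,3])@E[:3,:3]
    m=(abs(P[...,0]-.646)<.03)&(abs(P[...,1]+.139)<.02)&(d>0)&(P[...,2]>.101)
    z=P[...,2][m]; print(n,np.histogram(z,np.arange(.1,.24,.01)))
    u,v=uu[m],vv[m]; i=z.argsort()[:40]; print(u[i].mean(),v[i].mean(),P[m][i].mean(0))
    o=E@np.r_[ctrl.get_obs()['tool_pos'],1]; xx,yy=o[0]/o[2],o[1]/o[2]; s=1+c['k1']*(xx*xx+yy*yy)
    px=(int(c['fx']*xx*s+c['cx']),int(c['fy']*yy*s+c['cy'])); print('TCP px',px)
    im=im.copy(); cv2.drawMarker(im,px,(0,255,0),cv2.MARKER_CROSS,12,1)
    out.append(im[0:400,120:520] if n=='wrist' else cv2.resize(im[80:330,200:450],(400,400)))
cv2.imwrite('pics/c5.png',np.hstack(out)[...,::-1])
E
```

```text
t: 4.62
tool_pos: [0.6464, -0.1394, 0.1284]
tool_rot: [0.033, 3.139, -0.001]
contact_force: [-1.2, 1.0, 0.3]
opening: 0.0001
grip_force: 0.0
[ 0.64641573 -0.13936136  0.12836615]
wrist (array([   0,    0,    0,    0,    0,    0,    0,  327,  607,  736,  915,
       2117, 1311]), array([0.1 , 0.11, 0.12, 0.13, 0.14, 0.15, 0.16, 0.17, 0.18, 0.19, 0.2 ,
       0.21, 0.22, 0.23]))
319.3 242.575 [ 0.63596794 -0.13958856  0.1727843 ]
TCP px (320, 226)
scene (array([  0,   0,   0,   0,   0,   0,  20, 131, 171, 174, 110, 217, 180]), array([0.1 , 0.11, 0.12, 0.13, 0.14, 0.15, 0.16, 0.17, 0.18, 0.19, 0.2 ,
       0.21, 0.22, 0.23]))
337.4 203.1 [ 0.65350796 -0.1422259   0.16960768]
TCP px (332, 227)
```

View pics/c5.png

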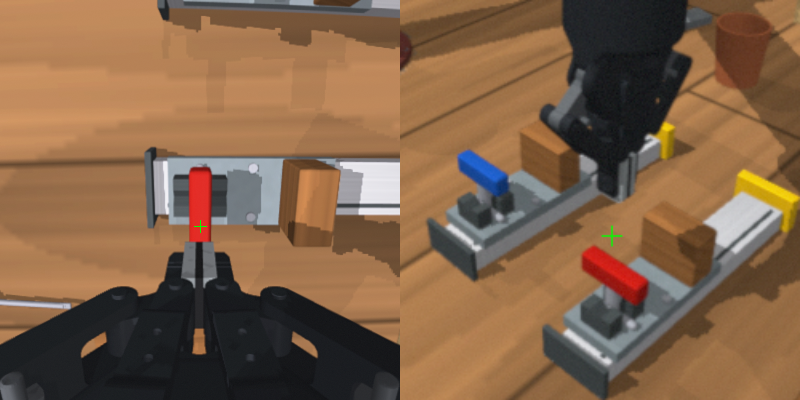

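Two cameras put the real fingertips about 41 mm higher than the reported TCP (0.169 m measured against 0.128 m reported), with x and y in agreement. I'll allow for this offset: a true tip height of 68 mm means a reported z of about 27 mm.

```bash
python3 -m crank '0 0 0 0; 0 0 0 0; 0 0 0 0; 0 0 -0.03 0; 0 0 -0.03 0' 60 80
python3 -m crank '0 0 -0.04 0; 0 0 -0.03 0; 0 0 -0.03 0; 0 0 -0.02 0; 0 0 -0.02 0'
python3 -m crank '0 0 0 0; 0 0 0 0; 0 0 0 0; 0 0 0 0; 0 0 0 0'
python3 -m crank '0 0 0 0; 0 0 0 0; 0 0 0 0; 0 0 0 0; 0 0 0 0' 0 80
```

```text
t: 5.13
tool_pos: [0.6462, -0.1393, 0.0967]
tool_rot: [0.033, 3.14, -0.001]
contact_force: [-0.8, -0.0, -0.7]
opening: 0.0513
grip_force: 0.0
t: 5.55
tool_pos: [0.6449, -0.1388, 0.025]
tool_rot: [-0.033, -3.14, -0.001]
contact_force: [-0.1, 0.2, 0.3]
opening: 0.0514
grip_force: 0.0
t: 5.97
tool_pos: [0.6465, -0.1393, 0.0284]
tool_rot: [0.033, 3.139, -0.001]
contact_force: [0.1, 0.0, 0.5]
opening: 0.0512
grip_force: 0.0
t: 6.38
tool_pos: [0.6458, -0.1388, 0.0275]
tool_rot: [0.033, 3.141, 0.001]
contact_force: [-0.0, 1.7, 3.1]
opening: 0.0146
grip_force: 78.6
```

```bash
python3 -m crank '0 0 0.012 0; 0 0 0.012 0; 0 0 0.012 0; 0 0 0.008 0; 0 0 0 0'
python3 -m crank '0 0 0 0; 0 0 0 0; 0 0 0 0; 0 0 0 0; 0 0 0 0'
```

```text
t: 6.8
tool_pos: [0.6453, -0.1388, 0.0489]
tool_rot: [-0.033, -3.141, -0.001]
contact_force: [4.7, 0.3, -11.2]
opening: 0.0148
grip_force: 78.0
t: 7.22
tool_pos: [0.6453, -0.1388, 0.0482]
tool_rot: [-0.033, -3.141, -0.001]
contact_force: [5.1, 0.6, -9.7]
opening: 0.015
grip_force: 78.0
```

```bash
python3 -m crank '0 0 0.003 0; 0 0 0 -0.03; 0 0 0 -0.05; 0 0 0 -0.06; 0 0 0 -0.06'
python3 -m crank '0 0 0 -0.06; 0 0 0 -0.06; 0 0 0 -0.06; 0 0 0 -0.06; 0 0 0 -0.06'
```

```text
t: 7.63
tool_pos: [0.6453, -0.1384, 0.0495]
tool_rot: [-0.531, -3.096, -0.002]
contact_force: [6.6, 2.0, -10.2]
opening: 0.0144
grip_force: 78.1
t: 8.05
tool_pos: [0.6456, -0.138, 0.0496]
tool_rot: [-1.239, -2.886, -0.003]
contact_force: [6.3, 2.7, -10.0]
opening: 0.0144
grip_force: 78.1
```

Turning freely. I'll finish the quarter turn: 0.5 is done and 0.5 is left.

```bash
python3 -m crank '0 0 0 -0.06; 0 0 0 -0.06; 0 0 0 -0.06; 0 0 0 -0.06; 0 0 0 -0.06'
python3 -m crank '0 0 0 -0.06; 0 0 0 -0.06; 0 0 0 -0.05; 0 0 0 -0.03; 0 0 0 0'
python3 -m crank '0 0 0 0; 0 0 0 0; 0 0 0 0; 0 0 0 0; 0 0 0 0'
python3 - <<'E'
from h import *
from scipy.spatial.transform import Rotation as R
o=ctrl.get_obs(); y=R.from_rotvec(o['tool_rot']).as_matrix()[:,1]
print(np.degrees(np.arctan2(y[1],y[0])),o['wrist_torque'],o['q'])
E
```

```text
t: 8.47
tool_pos: [0.646, -0.1378, 0.0497]
tool_rot: [-1.879, -2.518, -0.004]
contact_force: [6.7, 3.7, -10.2]
opening: 0.0147
grip_force: 78.2
t: 8.88
tool_pos: [0.6463, -0.1378, 0.0498]
tool_rot: [-2.246, -2.196, -0.004]
contact_force: [7.6, 3.3, -10.6]
opening: 0.0148
grip_force: 78.2
t: 9.3
tool_pos: [0.6463, -0.1378, 0.0498]
tool_rot: [-2.244, -2.198, -0.004]
contact_force: [7.6, 3.7, -10.7]
opening: 0.0146
grip_force: 78.2
-1.1943780862887188 [ 0.57972343 -1.31257151 -0.02707498] [-0.32385128  0.25380092  1.63593233  0.00276805  1.25090229 -0.30387653]
```

```bash
python3 -m crank '0 0 -0.004 0; 0 0 -0.004 0; 0 0 -0.004 0; 0 0 -0.003 0; 0 0 0 0'
python3 -m crank '0 0 0 0; 0 0 0 0; 0 0 0 0; 0 0 0 0; 0 0 0 0'
```

```text
t: 9.72
tool_pos: [0.6463, -0.1378, 0.0424]
tool_rot: [-2.244, -2.198, -0.004]
contact_force: [8.2, 3.2, -9.0]
opening: 0.0149
grip_force: 78.3
t: 10.13
tool_pos: [0.6463, -0.1378, 0.0427]
tool_rot: [-2.244, -2.198, -0.004]
contact_force: [7.1, 3.9, -9.3]
opening: 0.0148
grip_force: 78.3
```

```bash
python3 -m crank '0 0 -0.002 0; 0 0 -0.001 0; 0 0 0 0; 0 0 0 0; 0 0 0 0'
python3 -m crank '0 0 -0.001 0; 0 0 -0.001 0; 0 0 0 0; 0 0 0 0; 0 0 0 0'
```

```text
t: 10.55
tool_pos: [0.6464, -0.1378, 0.0418]
tool_rot: [-2.244, -2.198, -0.004]
contact_force: [6.1, 4.6, -6.2]
opening: 0.0149
grip_force: 78.9
t: 10.97
tool_pos: [0.6466, -0.1378, 0.0417]
tool_rot: [-2.244, -2.198, -0.004]
contact_force: [3.3, 5.0, -3.5]
opening: 0.0149
grip_force: 79.4
```

```bash
python3 -m crank '0 0 0 0; 0 0 0 0; 0 0 0 0; 0 0 0 0; 0 0 0 0' 60 80
python3 -m crank '0 0 0.02 0; 0 0 0.04 0; 0 0 0.04 0; 0 0 0.04 0; 0 0 0.02 0'
python3 -m crank '0 0 0 0.07; 0 0 0 0.07; 0 0 0 0.07; 0 0 0 0.07; 0 0 0 0.07'
python3 - <<'E'
from h import *
o=ctrl.get_obs(); c=ctrl.get_calibration('wrist'); print(o['tool_pos'])
im,d=ctrl.get_image('wrist'); s,_=ctrl.get_image('scene')
m=mask(im,'red'); b,l=blobs(m)
for i,a,ce in b: print(a,ce,onplane(c,*ce,.110),depthpt(c,*ce,d[int(ce[1]),int(ce[0])]))
out=np.hstack([im[0:400,120:520],cv2.resize(s[130:330,230:430],(400,400))]); cv2.imwrite('pics/c6.png',out[...,::-1])
E
```

```text
t: 11.38
tool_pos: [0.6456, -0.1395, 0.0411]
tool_rot: [2.245, 2.198, -0.0]
contact_force: [-0.3, 1.5, 0.5]
opening: 0.0512
grip_force: 0.0
t: 11.8
tool_pos: [0.6471, -0.1397, 0.1247]
tool_rot: [2.241, 2.195, 0.003]
contact_force: [2.1, -0.1, 0.3]
opening: 0.0511
grip_force: 0.0
t: 12.22
tool_pos: [0.6454, -0.1391, 0.1207]
tool_rot: [-1.556, -2.729, 0.0]
contact_force: [-0.5, -0.1, 0.2]
opening: 0.051
grip_force: 0.0
[ 0.64535084 -0.1390845   0.12066238]
2401 [321.4 219. ] [ 0.64552065 -0.13663143  0.11      ] [ 0.64531769 -0.13630607  0.11109078]
```

View pics/c6.png

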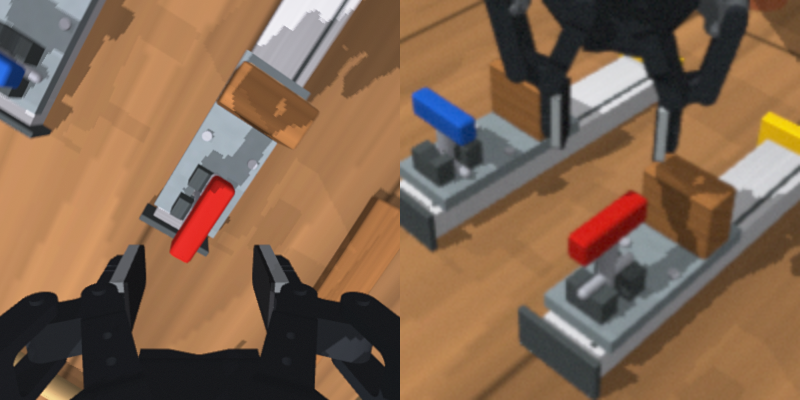

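The handle bar now lies along the rail with its top at about 110 mm, so it is resting in the notch. I'll grip the stop across its 60 mm width, which keeps the fingers clear of the raised handle.

```bash
python3 -m crank '0.003 0.03 0 -0.07; 0.003 0.04 0 -0.07; 0 0.04 0 -0.07; 0 0.04 0 -0.07; 0 0.023 0 -0.07' 100 60
python3 -m crank '0 0 -0.02 0; 0 0 -0.03 0; 0 0 -0.02 0; 0 0 0 0; 0 0 0 0'
python3 - <<'E'
from h import *
o=ctrl.get_obs(); print(o['tool_pos'],o['contact_force'],o['opening'])
im,d=ctrl.get_image('wrist'); s,_=ctrl.get_image('scene')
out=np.hstack([im[0:400,120:520],cv2.resize(s[110:310,260:460],(400,400))]); cv2.imwrite('pics/c7.png',out[...,::-1])
E
```

```text
t: 12.73
tool_pos: [0.6484, -0.0507, 0.1206]
tool_rot: [-2.252, -2.189, -0.0]
contact_force: [0.3, -0.1, -0.4]
opening: 0.0858
grip_force: 0.0
t: 13.15
tool_pos: [0.6471, -0.0532, 0.0831]
tool_rot: [-2.243, -2.195, 0.004]
contact_force: [-0.1, 0.6, 0.5]
opening: 0.0853
grip_force: 0.0
[ 0.64709262 -0.05319656  0.08309774] [-0.12683233  0.62747357  0.51870365] 0.08534020860970862
```

View pics/c7.png

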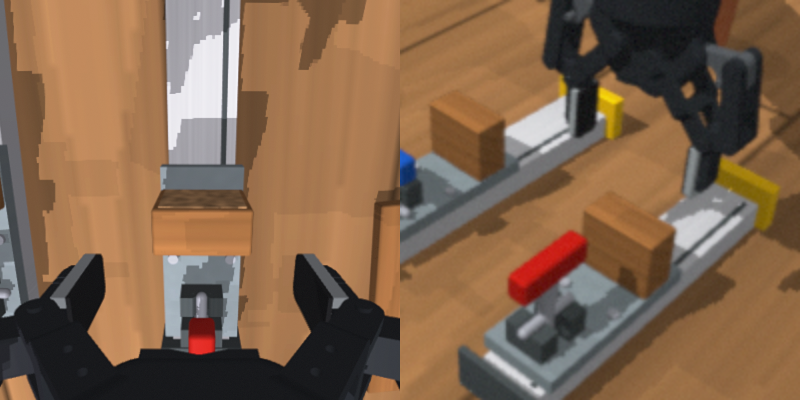

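```bash
python3 -m crank '0 0 -0.03 0; 0 0 -0.04 0; 0 0 -0.03 0; 0 0 -0.02 0; 0 0 -0.02 0'
python3 -m crank '0 0 0 0; 0 0 0 0; 0 0 0 0; 0 0 0 0; 0 0 0 0'
python3 -m crank '0 0 0 0; 0 0 0 0; 0 0 0 0; 0 0 0 0; 0 0 0 0' 0 40
```

```text
t: 13.67
tool_pos: [0.6479, -0.0525, 0.0137]
tool_rot: [-2.244, -2.197, 0.001]
contact_force: [0.5, -0.5, 0.0]
opening: 0.0853
grip_force: 0.0
t: 14.08
tool_pos: [0.6494, -0.0527, 0.0167]
tool_rot: [2.243, 2.197, 0.002]
contact_force: [0.5, -0.1, -0.2]
opening: 0.0851
grip_force: 0.0
t: 14.5
tool_pos: [0.6489, -0.0526, 0.0162]
tool_rot: [2.244, 2.198, 0.001]
contact_force: [-1.9, 0.6, 3.1]
opening: 0.0595
grip_force: 44.9
```

```bash
python3 -m crank '0 0.006 0 0; 0 0.012 0 0; 0.001 0.012 0 0; 0 0.012 0 0; 0 0.012 0 0'
python3 -m crank '0.001 0.012 0 0; 0 0.012 0 0; 0 0.012 0 0; 0 0.012 0 0; 0.001 0.012 0 0'
```

```text
t: 14.92
tool_pos: [0.6496, -0.0255, 0.0162]
tool_rot: [2.244, 2.197, 0.0]
contact_force: [-0.4, -3.8, 4.6]
opening: 0.0593
grip_force: 45.0
t: 15.33
tool_pos: [0.6503, 0.0048, 0.0162]
tool_rot: [2.244, 2.198, -0.0]
contact_force: [-3.0, -4.0, 6.5]
opening: 0.0593
grip_force: 45.3
```

Sliding takes about 4 N. I'll continue to the end plate, about 63 mm on.

```bash
python3 -m crank '0 0.012 0 0; 0.001 0.012 0 0; 0 0.012 0 0; 0 0.012 0 0; 0.001 0.012 0 0'
python3 -m crank '0 0.012 0 0; 0.001 0.012 0 0; 0 0.012 0 0; 0 0.008 0 0; 0 0.004 0 0'
python3 -m crank '0 0.004 0 0; 0 0.004 0 0; 0 0.003 0 0; 0 0.002 0 0; 0 0 0 0'
```

```text
t: 15.75
tool_pos: [0.651, 0.0349, 0.0162]
tool_rot: [2.244, 2.198, -0.001]
contact_force: [-5.0, -3.7, 8.0]
opening: 0.0595
grip_force: 45.4
t: 16.17
tool_pos: [0.6516, 0.0593, 0.0162]
tool_rot: [2.244, 2.198, 0.0]
contact_force: [-1.7, -3.2, 7.3]
opening: 0.0593
grip_force: 45.3
t: 16.58
tool_pos: [0.6517, 0.0657, 0.0162]
tool_rot: [2.244, 2.198, 0.001]
contact_force: [-1.8, -1.7, 6.7]
opening: 0.0593
grip_force: 45.3
```

```bash
python3 -m crank '0 0.002 0 0; 0 0.002 0 0; 0 0.001 0 0; 0 0 0 0; 0 0 0 0'
python3 -m crank '0 0.002 0 0; 0 0.002 0 0; 0 0 0 0; 0 0 0 0; 0 0 0 0'
```

```text
t: 17.0
tool_pos: [0.6517, 0.0674, 0.0162]
tool_rot: [2.244, 2.197, -0.001]
contact_force: [-1.6, -4.4, 6.4]
opening: 0.0594
grip_force: 45.3
t: 17.42
tool_pos: [0.6518, 0.0673, 0.0162]
tool_rot: [2.242, 2.196, -0.004]
contact_force: [-2.7, -9.0, 7.0]
opening: 0.0592
grip_force: 45.3
```

```bash
python3 -m crank '0 0.003 0 0; 0 0.003 0 0; 0 0 0 0; 0 0 0 0; 0 0 0 0'
python3 -m crank '0 0 0 0; 0 0 0 0; 0 0 0 0; 0 0 0 0; 0 0 0 0' 100 40
python3 -m crank '0 0 0.02 0; 0 0 0.04 0; 0 0 0.05 0; 0 0 0.05 0; 0 0 0.05 0'
python3 -m crank '0 0 0.04 0; 0 0 0.02 0; 0 0 0 0; 0 0 0 0; 0 0 0 0'
python3 - <<'E'
from h import *
o=ctrl.get_obs(); print(o['tool_pos'],o['contact_force'],o['opening'],o['t'])
im,d=ctrl.get_image('wrist'); s,_=ctrl.get_image('scene')
out=np.hstack([im[0:400,120:520],cv2.resize(s[110:310,260:460],(400,400))]); cv2.imwrite('pics/c8.png',out[...,::-1])
E
```

```text
t: 17.83
tool_pos: [0.6517, 0.0671, 0.0161]
tool_rot: [2.24, 2.193, -0.01]
contact_force: [-3.1, -20.4, 7.1]
opening: 0.0594
grip_force: 45.3
t: 18.25
tool_pos: [0.6511, 0.0733, 0.0149]
tool_rot: [-2.243, -2.198, 0.0]
contact_force: [-0.8, -0.2, -0.4]
opening: 0.0855
grip_force: 0.0
t: 18.67
tool_pos: [0.6514, 0.0729, 0.1222]
tool_rot: [-2.244, -2.199, -0.0]
contact_force: [0.8, 0.0, 0.2]
opening: 0.0857
grip_force: 0.0
t: 19.08
tool_pos: [0.6504, 0.0726, 0.1485]
tool_rot: [-2.243, -2.197, 0.003]
contact_force: [-0.3, 1.6, -0.8]
opening: 0.0855
grip_force: 0.0
[0.65042839 0.07255257 0.14854347] [-0.26825107  1.58702665 -0.8157589 ] 0.08548878705243124 19.0833
```

View pics/c8.png

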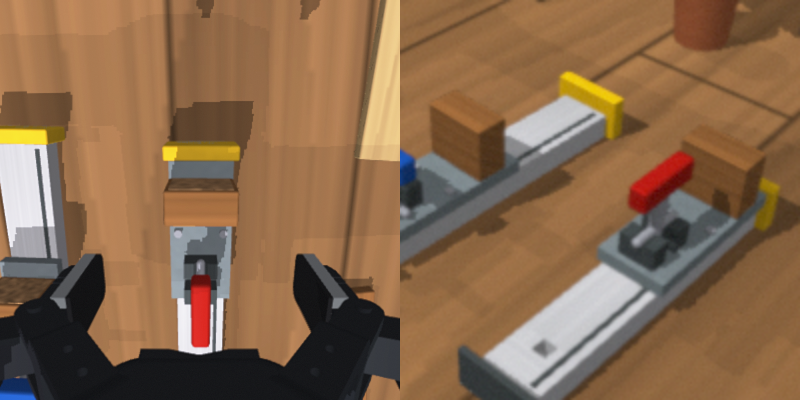

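The carriage plate is against the yellow end plate. The red bar is along the rail and raised, the gripper is clear, and the blue jig is untouched.

```bash
python3 -c "from station import ctrl; print(ctrl.finish_job())"
```

```text
the job is handed in; nothing more can be done
None
```

The job is handed in: the red pin rests up in its notch, the carriage is against the yellow end plate (about 0.12 m of travel), the gripper has let go and is clear, and the blue jig was left alone (about 19 s used of 51 s).

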